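# Open the toiletry case and sort lip balm sticks from cream tins on the bathroom ledge

### The arm

A 6-joint arm with a two-finger parallel gripper is mounted at the origin on the work surface. World frame = base frame: x ahead of the robot, y to its left, z up, the work surface at z = 0. Lengths are in m, angles in rad, forces in N, time in s.
With the tool pointing down it reaches from about 0.375 to 0.975 m from the base axis. Payload 3.8 kg.
Tool frame: the origin (TCP) lies at the very end of the fingers, on their centre line; the grasp point (between the pads) lies 19 mm behind it (bot.pinch_z is the distance from the TCP to the grasp point, in m); x points along the fingers, y is the direction in which the jaws open and shut, and the axes are right-handed (so a half turn about x gives the same grasp; the last joint's range is limited). The gripper opens to 85 mm and grips with 20 to 120 N. Pads are 22 mm wide; open, the fingers measure 114 mm over their backs; the gripper's body (76 mm by 85 mm) begins 54 mm behind the grasp point. The pads swing forward as they close: fully open they stand 13 mm farther back than shut.
Start: joints at [-1.265, 0.264, 1.604, -0, 1.274, -0.037], TCP at [0.227, -0.636, 0.231] pointing down, gripper open.
Joint ranges: [-2.63, 2.63], [-0.94, 2.18], [0.31, 2.57], [-1.31, 4.45], [0, 2.66], [-2.55, 2.55]. Speed limits (rad/s): [2.57, 2.57, 3.14, 3.14, 3.14, 3.14].

### API

Orientations are given as a rotation vector (axis times angle).
In Python, from workcell import monitor, imaging, finish_job, bot gives the robot as it stands.
- The arm moves only by the tool jog_arm, never from a script. Its argument "rows" is a list of rows, each a list of 7 numbers: the shift along the tool's x, y, z in m, then the turn, a rotation vector about the tool's x, y, z in rad, then the opening in per cent of the stroke, from 0 (shut) to 100 (fully open). A call has 1 to 20 rows; each row is the pose to reach, as a shift and turn from the pose measured when the call began, along the tool's axes at that moment; what a row does not reach only later rows make up. A row lasts 1/10 s, in which the tool goes at most 50 mm and 8.59 degrees, less where a joint would pass 70% of its speed; a pose out of reach is approached as far as the arm can. A call with a gripper value outside its range is refused whole. The fingers move at their own pace and stop on an object; "force" is the grip in N (left out, the last holds). Time passes only in rows, so rows that repeat a pose let the fingers close. It gives the time, the measured TCP pose, the force and the opening at its end, in the units of the state.
- monitor.read_state(): the state, without advancing time (a new reading comes with each control period).
- imaging.read_camera(name): name is "scene" or "top" or "wrist"; returns the picture (480x640x3 uint8, blue, green, red); there is no depth.
- imaging.camera_params(name): a dict with "fx", "fy", "cx", "cy" (pixels), "T" (4x4, takes a point from camera to world coordinates); the wrist camera has in their place "T_tool_cam" (4x4, takes a point from camera to tool coordinates, whose origin is the TCP and whose axes are the tool frame's). Camera axes: x right, y down, z forward; pixel columns grow to the right and rows downward; lengths in m; the calibration is good to about 2 mm. A picture is of the moment at which its call begins: read the wrist's pose just before it. camera_params takes no time and is no camera call.
- finish_job(): hands the job in, once; it reports no verdict.
The state is a dict: "time": time; "q": joint angles; "joint_vel": joint speeds; "joint_torque": joint torques, N m; "tool_pos": TCP position; "tcp_rot": TCP orientation; "wrist_force": force on the tool from outside, world axes, zero at the start; "torque": the same for the moment, N m; "width": opening from 0.0 (shut) to 1.0 (fully open).
Only numpy, scipy, OpenCV 4.12 (cv2) and the standard library are available. Lean on these libraries where they do the work, as an engineer would, in place of code of your own. Each camera call takes 0.05 s, during which the arm holds its last target. There are 200 camera calls.

### The job

Squeeze the two tabs together to free the cover of the oblong bamboo case, lift it off and lay it flat on the tiles with its tabs up. Then sort the small things: both lip balm sticks lying inside the case, below its rim, and both round cream tins in the round stone bowl, set in rather than dropped from a height. Leave the glass cup, the pill jar, the nail file case and the comb where they are.

Things in the scene. Friction and masses are not known exactly. Their poses are not given: they have to be found in the camera images.
- case: Fixed oblong bamboo case, 160 x 84 mm, 40 mm high, open-topped once its cover is off; origin at the centre of its underside on the ledge, x along its length, z up. Walls and floor 4 mm; inside 152 x 76 mm: takes both sticks end to end on its long centre line, 37 mm either side of the middle. Mid each long wall a catch juts 4 mm in (x -20 to 20, z 34 to 38 mm).
- cover: Loose bamboo cover, 120 g: 160 x 84 x 4 mm plate on four 12 mm corner feet, on which it stands flat when laid down. Origin at the centre of the plane under the feet, x along its length (as the case's), z up. Plate top 16 mm above the origin. On the case its origin is 28 mm above the ledge. Comes off straight up, only while both tabs are squeezed.
- cover_grip (a point): Midway between the cover's two black upright tabs, 14 mm above its plate; axes as the cover's. The tabs face each other across y: each 26 mm long (x), 6 mm thick, 22 mm tall above the plate, outer faces at y = +25 and -25 mm (50 mm apart). Squeezed, each goes 6 mm inwards (about 5 N); released, they spring back.
- tab_left (a joint): Travel of the tab on the cover's +y side towards the middle, m: 0 sprung out (latched), 0.006 fully pressed (unlatched from about 0.0035).
- tab_right (a joint): The same for the tab on the cover's -y side.
- bowl: Fixed round grey stone bowl, 36 mm high, 132 mm across at the rim and 110 mm at the foot, walls 4 mm, flat inner floor 5 mm above the ledge and about 100 mm across; origin at the centre of its underside.
- cup: Bystander: empty glass toothbrush cup, 74 mm across, 95 mm tall, loose; origin at the centre of its underside.
- jar: Bystander: closed white ceramic pill jar with a small knob, 60 mm across, 67 mm tall, loose; origin at the centre of its underside.
- file_case: Bystander: flat aluminium nail file case, 150 x 22 x 9 mm, lying loose; origin at the centre of its underside, x along its length.
- comb: Bystander: grey plastic comb, 165 x 30 x 5 mm, lying loose; origin at the middle of its underside, x along its length.
- stick_a: Dark metal lip balm stick with flat sides, 64 x 18 x 18 mm, about 25 g, lying loose on the ledge; origin at the centre of its underside, x along its length, z up. A round tin starts close beside it, leaving a gap of only 3 to 8 mm on that side.
- stick_a_mid (a point): Centre of that stick (9 mm above its underside), axes as the stick's.
- pot_a: Round dark metal cream tin, 38 mm across and 26 mm high, about 40 g, standing loose on the ledge beside stick_a; origin at the centre of its underside.
- pot_a_mid (a point): Centre of that tin (13 mm above its underside).
- stick_b: Dark metal lip balm stick with flat sides, 64 x 18 x 18 mm, about 25 g, lying loose on the ledge; origin at the centre of its underside, x along its length, z up. A round tin starts close beside it, leaving a gap of only 3 to 8 mm on that side.
- stick_b_mid (a point): Centre of that stick (9 mm above its underside), axes as the stick's.
- pot_b: Round dark metal cream tin, 38 mm across and 26 mm high, about 40 g, standing loose on the ledge beside stick_b; origin at the centre of its underside.
- pot_b_mid (a point): Centre of that tin (13 mm above its underside).
There are look-alikes about, which are no part of the job. Of the things like the bowl, leave any that is blue; of the rest the smaller one is meant. What is shaped like the pot_a but green or yellow is not meant.

How it is judged:
By the outcome, as a careful person would: the job done as asked, in the order asked, and still so for the second after the job is handed in, with the robot touching nothing.
It also fails if it takes over 72 s, if anything falls off the work surface, if the arm or the gripper's body presses on something with over 40 N, if the wrist force passes 120 N, or if a joint passes its speed limit or range.

## Working session

There is one attempt and no reset: what is moved stays moved. The work goes in short steps, Python scripts to look and compute and a tool call to move; the robot and the scene stay as the last step left them, time stands still between calls to the robot, and variables do not carry over. Pictures are saved under pics/ and viewed, about 8 in all and at most 12, crops included, and the job is handed in when it is done.

Besides the shell and the picture viewer there is one more tool, called after "Emit:" as name([rows], argument=value, ...), one row to a line, values as JSON. jog_arm: Moves the arm, as the interface text tells. Its arguments: {"type":"object","properties":{"rows":{"type":"array","items":{"type":"array","items":{"type":"number"}}},"force":{"type":"number"}},"required":["rows"]}

```bash
ls; mkdir -p pics; cat > h.py <<'E'
import numpy as np, cv2
from scipy.spatial.transform import Rotation as R
from workcell import monitor, imaging, finish_job, bot
def grab(name, fn=None):
    s=monitor.read_state(); im=imaging.read_camera(name); p=imaging.camera_params(name)
    if 'T' in p: T=np.array(p['T'])
    else:
        W=np.eye(4); W[:3,:3]=R.from_rotvec(s['tcp_rot']).as_matrix(); W[:3,3]=s['tool_pos']
        T=W@np.array(p['T_tool_cam'])
    if fn: cv2.imwrite('pics/'+fn+'.png',im)
    K=(p['fx'],p['fy'],p['cx'],p['cy'])
    np.savez('pics/'+(fn or name)+'.npz',im=im,T=T,K=np.array(K))
    return im,T,K
def load(fn):
    d=np.load('pics/'+fn+'.npz'); return d['im'],d['T'],d['K']
def ray(T,K,u,v):
    d=T[:3,:3]@np.array([(u-K[2])/K[0],(v-K[3])/K[1],1]); return T[:3,3],d
def onz(T,K,u,v,z):
    o,d=ray(T,K,u,v); return o+d*(z-o[2])/d[2]
def proj(T,K,P):
    c=np.linalg.inv(T)@np.append(P,1); return K[0]*c[0]/c[2]+K[2],K[1]*c[1]/c[2]+K[3]
def tri(obs):
    A=np.zeros((3,3));b=np.zeros(3)
    for T,K,u,v in obs:
        o,d=ray(T,K,u,v); d/=np.linalg.norm(d); M=np.eye(3)-np.outer(d,d); A+=M;b+=M@o
    return np.linalg.solve(A,b)
E
python3 - <<'E'
from h import *
print(monitor.read_state()); print(bot, bot.pinch_z)
for n in('top','scene','wrist'):
    im,T,K=grab(n,n+'0'); print(n,K,T.round(3).tolist())
E
```

```text
pics
{'time': 0.0, 'q': array([-1.26492325e+00,  2.64756872e-01,  1.60542134e+00,  3.26179232e-05,
        1.27367416e+00, -3.68734325e-02]), 'joint_vel': array([-0.00060407,  0.00070468,  0.00012412, -0.00047744,  0.00181561,
       -0.00063896]), 'joint_torque': array([ 1.06938460e-03, -5.15110767e+01, -3.67315757e+01, -2.61381274e-04,
        1.30459006e-02,  4.63307856e-06]), 'tool_pos': array([ 0.22665127, -0.63501781,  0.22993395]), 'tcp_rot': array([ 2.03595309,  0.35472089, -2.03651542]), 'wrist_force': array([ 0.06113305, -0.2210596 ,  1.16461664]), 'torque': array([-0.03292835, -0.02387095,  0.00597938]), 'width': 1.0028196550200061}
<Robot object at 0x7fd69255fe00> 0.0187
top (486.0476551790427, 486.0476551790427, 323.8556093845433, 243.31467437964656) [[-0.0, -0.981, 0.192, 0.34], [-1.0, -0.001, -0.006, -0.095], [0.006, -0.192, -0.981, 1.125], [0.0, 0.0, 0.0, 1.0]]
scene (489.2312805601465, 489.2312805601465, 316.2032659873029, 236.91419064893114) [[-0.869, 0.314, -0.382, 1.011], [0.495, 0.557, -0.667, 0.702], [0.003, -0.769, -0.639, 0.828], [0.0, 0.0, 0.0, 1.0]]
wrist (412.395503223102, 412.395503223102, 314.750162693371, 242.2433180392299) [[0.336, -0.899, -0.281, 0.298], [-0.942, -0.321, -0.099, -0.61], [-0.001, 0.298, -0.955, 0.372], [0.0, 0.0, 0.0, 1.0]]
```

View pics/top0.png

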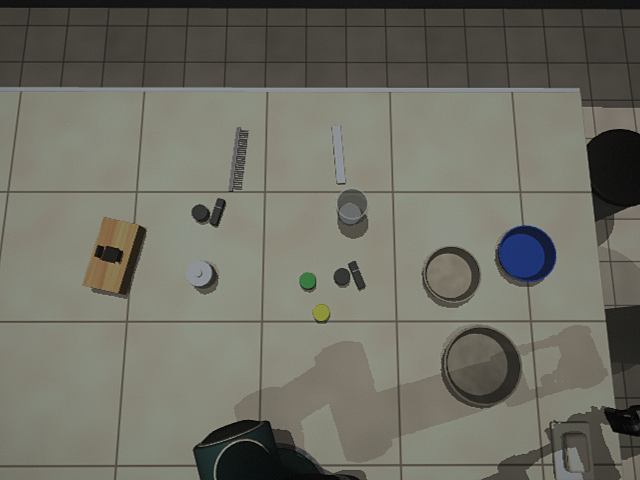

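View pics/scene0.png

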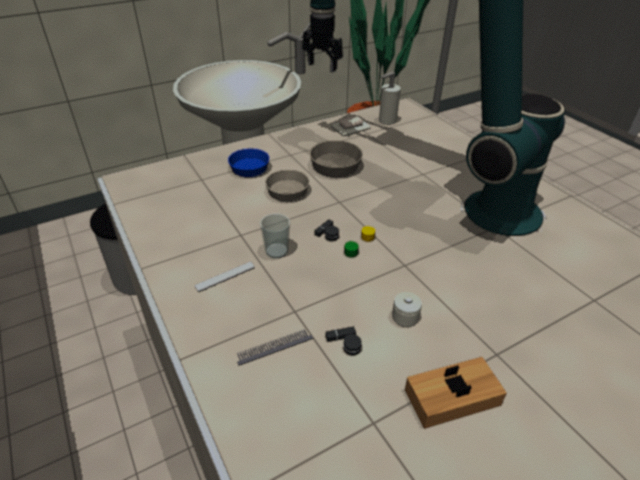

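The top view shows three bowls: the small grey one at (451,275), a large grey one at (481,366) and a blue one at (526,253). I choose the small grey bowl. There are four tins: dark at (201,213) and (342,276), which are the ones meant, plus green (308,281) and yellow (321,313), which I reject. The sticks are at (218,212) and (357,275), and the covered case is at (115,255). Next I measure these from both views.

```bash
cat > m.py <<'E'
from h import *
t,T,K=load('top0'); s,Ts,Ks=load('scene0')
# top-view pixels of dark blobs
g=cv2.cvtColor(t,cv2.COLOR_BGR2GRAY)
def blobs(im,box,th):
    x0,y0,x1,y1=box; g=im[y0:y1,x0:x1].max(2); m=(g<th).astype(np.uint8)
    n,l,st,c=cv2.connectedComponentsWithStats(m)
    for i in range(1,n):
        if st[i,4]>15:
            cs,_=cv2.findContours((l==i).astype(np.uint8),0,2); r=cv2.minAreaRect(cs[0])
            print('   ',(c[i]+[x0,y0]).round(1),st[i,4],np.round(r[1],1),round(r[2]))
for th in(60,75,90):
  print(th)
  for b in((185,190,235,235),(328,255,372,298),(85,235,130,270)): print('top',b); blobs(t,b,th)
  for b in((318,320,368,362),(308,212,345,248),(435,355,480,405)): print('scene',b); blobs(s,b,th)
names={'case':((114,247),.046),'cup':((351,210),.0),'jar':((201,274),.06),'bowl':((451,275),.036),'big':((481,366),.05),'blue':((526,253),.036),'comb1':((239,127),0),'comb2':((233,191),0),'fc1':((337,126),0),'fc2':((342,184),0),'green':((308,281),.026),'yellow':((321,313),.026),'pa':((342,276),.026),'sa':((357,275),.018),'pb':((201,213),.026),'sb':((218,212),.018)}
for n,((u,v),z) in names.items():
    p=onz(T,K,u,v,z); print(n,p.round(3),'r',np.hypot(*p[:2]).round(3),'scene px',np.round(proj(Ts,Ks,p)))
E
python3 m.py
python3 - <<'E'
import cv2,numpy as np
t=cv2.imread('pics/top0.png')
def c(b,s):return cv2.resize(t[b[1]:b[3],b[0]:b[2]],s,interpolation=cv2.INTER_CUBIC)
o=np.vstack([np.hstack([c((70,205,160,305),(360,400)),c((185,190,285,290),(400,400))])[:, :760], ])
o2=np.hstack([c((185,190,280,240),(380,200)),c((300,250,395,300),(380,200))])
o=np.vstack([o,o2]); cv2.imwrite('pics/crop1.png',np.clip(o*1.6,0,255).astype(np.uint8))
E
```

```text
60
top (185, 190, 235, 235)
    [217.3 212.2] 221 [ 9.  27.5] 20
    [200.6 213.1] 234 [17.7 14.8] 45
top (328, 255, 372, 298)
    [356.5 275.2] 208 [28.  8.] 68
    [341.6 276.4] 214 [16.1 15.8] 72
top (85, 235, 130, 270)
    [108.7 253.7] 345 [26.4 14.9] 13
    [128.1 265. ] 28 [11.  3.] 90
scene (318, 320, 368, 362)
    [346.5 339.8] 517 [27.  32.7] 79
scene (308, 212, 345, 248)
    [327.9 231.1] 279 [20.  20.4] 52
scene (435, 355, 480, 405)
    [451.1 370.9] 89 [ 7. 14.] 74
    [458.  385.7] 318 [24.7 16.3] 45
75
top (185, 190, 235, 235)
    [217.4 212.2] 255 [10.1 27.7] 21
    [200.4 213.1] 247 [17.7 15.6] 45
top (328, 255, 372, 298)
    [356.5 275.1] 221 [28.6  8. ] 68
    [341.6 276.6] 231 [17. 15.] 90
top (85, 235, 130, 270)
    [108.8 253.8] 365 [27.6 15.1] 13
    [128.1 264.9] 29 [11.  3.] 90
scene (318, 320, 368, 362)
    [346.3 339.7] 559 [27.9 33. ] 79
scene (308, 212, 345, 248)
    [327.7 231.1] 311 [20.2 20.8] 53
scene (435, 355, 480, 405)
    [451. 371.] 101 [ 7.8 14.8] 76
    [457.9 385.8] 339 [25.5 17. ] 45
90
top (185, 190, 235, 235)
    [209.2 213. ] 540 [31.3 28.
[... 571 characters left out ...]
 0.036] r 0.618 scene px [289. 181.]
big [ 0.281 -0.44   0.05 ] r 0.522 scene px [338. 152.]
blue [ 0.53  -0.563  0.036] r 0.773 scene px [249. 159.]
comb1 [0.852 0.108 0.   ] r 0.859 scene px [238. 364.]
comb2 [0.688 0.117 0.   ] r 0.698 scene px [311. 335.]
fc1 [ 0.856 -0.135  0.   ] r 0.866 scene px [196. 289.]
fc2 [ 0.706 -0.146  0.   ] r 0.721 scene px [253. 265.]
green [ 0.467 -0.066  0.026] r 0.472 scene px [352. 244.]
yellow [ 0.395 -0.095  0.026] r 0.407 scene px [369. 229.]
pa [ 0.479 -0.143  0.026] r 0.5 scene px [332. 229.]
sa [ 0.482 -0.178  0.018] r 0.514 scene px [324. 225.]
pb [0.626 0.184 0.026] r 0.653 scene px [353. 338.]
sb [0.631 0.147 0.018] r 0.648 scene px [341. 329.]
```

View pics/crop1.png

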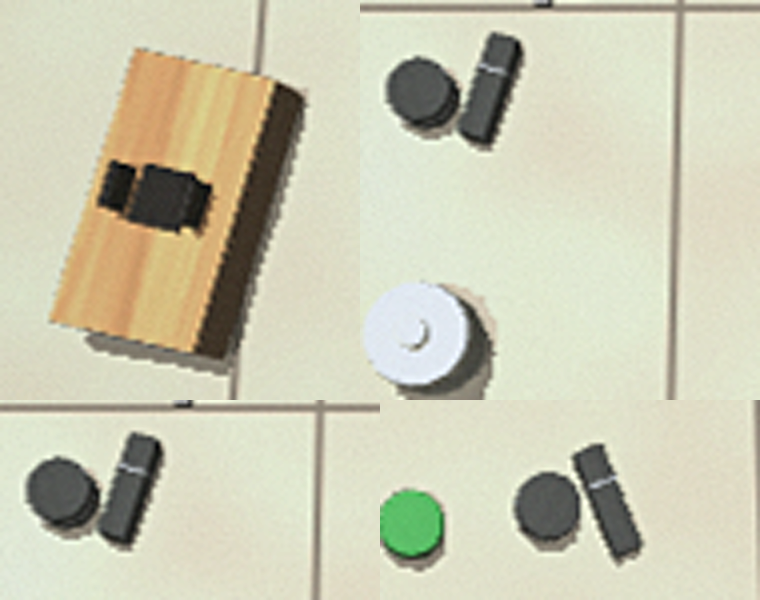

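The crop confirms that stick b lies to the right of dark tin b and stick a to the right of dark tin a, with the green tin separate. I now compute the cover pose from its corners and plan the first approach.

```bash
cat >> h.py <<'E'
def Rdown(phi):
    c,s=np.cos(phi),np.sin(phi); return np.array([[0,c,s],[0,s,-c],[-1,0,0]])
def goto(x,y,z,phi,lab=''):
    """print tool-frame shift/turn from the measured pose to TCP (x,y,z), jaw heading phi (mod pi)"""
    s=monitor.read_state(); M=R.from_rotvec(s['tcp_rot']).as_matrix(); p=np.array(s['tool_pos'])
    ph=np.arctan2(M[1,1],M[0,1]); C=-2.91e-1*0
    # neutral heading follows the base angle: q6 ~ c - (phi - az)
    az=np.arctan2(y,x); base=NEUT+az
    phi=base+(phi-base+np.pi/2)%np.pi-np.pi/2
    D=M.T@Rdown(phi); rv=R.from_matrix(D).as_rotvec(); sh=M.T@(np.array([x,y,z])-p)
    print(lab,'shift',sh.round(4),'turn',rv.round(3),'| cur',p.round(4),'phi %.3f->%.3f off-neutral %.2f'%(ph,phi,phi-base),'t %.2f'%s['time'],'w %.3f'%s['width'],'F',s['wrist_force'].round(1))
NEUT=0
E
python3 - <<'E'
from h import *
s=monitor.read_state();M=R.from_rotvec(s['tcp_rot']).as_matrix();print(M.round(3)); ph=np.arctan2(M[1,1],M[0,1]); p=s['tool_pos'];az=np.arctan2(p[1],p[0]);print('phi',ph,'az',az,'neut',ph-az)
_,T,K=load('top0')
c=[onz(T,K,u,v,.044) for u,v in((103.75,217),(138,225.5),(119,293),(83,285.5))]
c=np.array(c);print(c.round(3),c.mean(0).round(4))
for i in range(4):
    d=c[(i+1)%4]-c[i];print(np.linalg.norm(d).round(3),np.degrees(np.arctan2(d[1],d[0])).round(1))
print(np.array(imaging.camera_params('wrist')['T_tool_cam']).round(3).tolist())
t,_,_=load('top0'); s2,Ts,Ks=load('scene0')
E
sed -i 's/^NEUT=0/_M=0/' h.py
```

```text
[[-0.001  0.336 -0.942]
 [ 0.002 -0.942 -0.336]
 [-1.    -0.002 -0.   ]]
phi -1.2280149342877875 az -1.2279768751314017 neut -3.80591563857724e-05
[[0.612 0.401 0.044]
 [0.592 0.322 0.044]
 [0.438 0.352 0.044]
 [0.455 0.433 0.044]] [0.5243 0.3771 0.044 ]
0.082 -104.0
0.157 168.7
0.083 78.4
0.16 -11.7
[[-0.001, -0.298, 0.955, -0.142], [1.0, -0.0, 0.001, 0.0], [0.0, 0.955, 0.298, -0.076], [0.0, 0.0, 0.0, 1.0]]
```

```bash
sed -i 's/^_M=0/NEUT=0/' h.py; python3 - <<'E'
from h import *
goto(.55,-.15,.24,0.5); goto(.524,.377,.20,1.36)
E
```

```text
shift [-0.0091 -0.3483 -0.4676] turn [-1.728e+00 -2.000e-03  1.000e-03] | cur [ 0.2267 -0.6352  0.2302] phi -1.228->0.500 off-neutral 0.77 t 0.15 w 1.005 F [-1.2  1.  -0.3]
 shift [ 0.0318 -0.8533 -0.6202] turn [-2.588e+00 -2.000e-03  1.000e-03] | cur [ 0.2267 -0.6352  0.2302] phi -1.228->1.360 off-neutral 0.74 t 0.15 w 1.005 F [-1.2  1.  -0.3]
```

Emit:
jog_arm([
  [-0.009,-0.348,-0.468,-1.6,0,0,82],
  [-0.009,-0.348,-0.468,-1.6,0,0,82],
  [-0.009,-0.348,-0.468,-1.6,0,0,82],
  [-0.009,-0.348,-0.468,-1.6,0,0,82],
  [-0.009,-0.348,-0.468,-1.6,0,0,82],
  [-0.009,-0.348,-0.468,-1.6,0,0,82],
  [-0.009,-0.348,-0.468,-1.6,0,0,82],
  [-0.009,-0.348,-0.468,-1.6,0,0,82],
  [-0.009,-0.348,-0.468,-1.6,0,0,82],
  [-0.009,-0.348,-0.468,-1.6,0,0,82],
  [0.03,-0.853,-0.62,-2.588,0,0,82],
  [0.03,-0.853,-0.62,-2.588,0,0,82],
  [0.03,-0.853,-0.62,-2.588,0,0,82],
  [0.03,-0.853,-0.62,-2.588,0,0,82],
  [0.03,-0.853,-0.62,-2.588,0,0,82],
  [0.03,-0.853,-0.62,-2.588,0,0,82],
  [0.03,-0.853,-0.62,-2.588,0,0,82],
  [0.03,-0.853,-0.62,-2.588,0,0,82],
  [0.03,-0.853,-0.62,-2.588,0,0,82],
  [0.03,-0.853,-0.62,-2.588,0,0,82],
], force=30)

```text
time: 2.15
tool_pos: [0.5202, 0.2811, 0.2075]
tcp_rot: [0.166, 1.565, -0.164]
wrist_force: [1.8, -0.0, 0.3]
width: 0.82
```

```bash
python3 - <<'E'
from h import *
goto(.524,.377,.20,1.36)
E
```

```text
shift [ 0.0077  0.0946 -0.0163] turn [ 0.    -0.001 -0.001] | cur [0.5202 0.2811 0.2075] phi 1.360->1.360 off-neutral 0.74 t 2.15 w 0.820 F [ 1.8 -0.   0.3]
```

Emit:
jog_arm([
  [0.008,0.095,-0.016,0,0,0,82],
  [0.008,0.095,-0.016,0,0,0,82],
  [0.008,0.095,-0.016,0,0,0,82],
  [0.008,0.095,-0.016,0,0,0,82],
])

```text
time: 2.55
tool_pos: [0.5236, 0.378, 0.1986]
tcp_rot: [0.163, 1.567, -0.164]
wrist_force: [-0.6, -1.0, -0.2]
width: 0.822
```

```bash
python3 - <<'E'
from h import *
im,T,K=grab('wrist','w1'); print(monitor.read_state()['tool_pos'])
E
```

```text
[0.52385384 0.37692465 0.19890778]
```

View pics/w1.png

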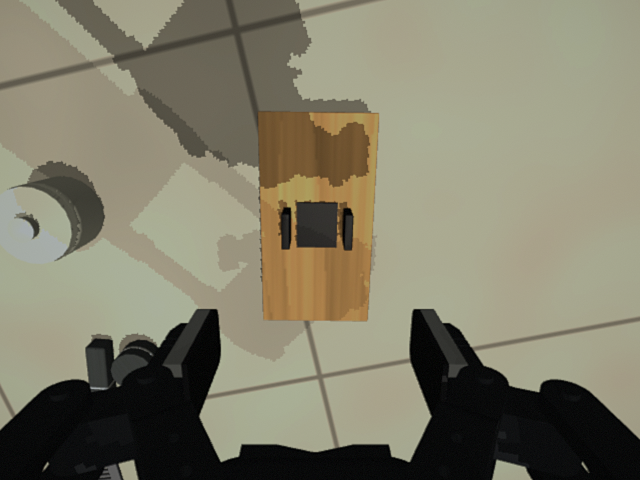

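The wrist view shows the plate corners at (259,112), (379,113), (368,320) and (264,320), with tabs at about (286,228) and (348,228). I triangulate these against the top view.

```bash
python3 - <<'E'
from h import *
_,T,K=load('top0'); im,W,Kw=load('w1')
a=[(259.5,112),(379,113),(368.5,320.5),(264,320.5)]; b=[(119,293),(83,285.5),(103.75,217),(138,225.5)]
P=[tri([(W,Kw,*p),(T,K,*q)]) for p,q in zip(a,b)]; print(np.round(P,4),np.mean(P,0).round(4))
c=np.array([onz(W,Kw,*p,.044) for p in a]);print(c.round(4),c.mean(0).round(4))
for i in range(4):
    d=c[(i+1)%4]-c[i];print(np.linalg.norm(d).round(4),np.degrees(np.arctan2(d[1],d[0])).round(2))
# tabs
g=im[195:260,270:365].max(2);m=(g<45).astype(np.uint8);n,l,st,cc=cv2.connectedComponentsWithStats(m)
for i in range(1,n):
    if st[i,4]>30: print(st[i]+[270,195,0,0,0])
for px in((281,228),(354,228),(291,228),(343,228)):
    print(px,onz(W,Kw,*px,.066).round(4),onz(W,Kw,*px,.044).round(4))
E
```

```text
[[0.4395 0.3555 0.0363]
 [0.457  0.4381 0.0341]
 [0.6129 0.4024 0.0421]
 [0.5926 0.3211 0.0467]] [0.5255 0.3793 0.0398]
[[0.44   0.3564 0.044 ]
 [0.4576 0.4365 0.044 ]
 [0.6125 0.4027 0.044 ]
 [0.5953 0.3208 0.044 ]] [0.5264 0.3791 0.044 ]
0.082 77.62
0.1585 -12.3
0.0837 -101.89
0.1593 167.1
[298 202  39   2  45]
[281 208  10  41 347]
[342 208  11  42 223]
[297 225  39  22 454]
(281, 228) [0.5179 0.3549 0.066 ] [0.5234 0.3518 0.044 ]
(354, 228) [0.5282 0.4042 0.066 ] [0.5346 0.4051 0.044 ]
(291, 228) [0.5193 0.3617 0.066 ] [0.5249 0.3591 0.044 ]
(343, 228) [0.5267 0.3968 0.066 ] [0.5329 0.397  0.044 ]
```

```bash
python3 - <<'E'
from h import *
goto(.5262,.379,.047,1.353)
E
```

```text
shift [0.1519 0.0026 0.0021] turn [ 0.008 -0.002  0.   ] | cur [0.5239 0.3769 0.1989] phi 1.361->1.353 off-neutral 0.73 t 2.60 w 0.820 F [-0.3 -0.4 -0.1]
```

Emit:
jog_arm([
  [0.05,0.0026,0.002,0.008,-0.002,0,82],
  [0.1,0.0026,0.002,0.008,-0.002,0,82],
  [0.13,0.0026,0.002,0.008,-0.002,0,82],
  [0.152,0.0026,0.002,0.008,-0.002,0,82],
  [0.152,0.0026,0.002,0.008,-0.002,0,82],
  [0.152,0.0026,0.002,0.008,-0.002,0,82],
])

```text
time: 3.2
tool_pos: [0.5265, 0.3777, 0.0474]
tcp_rot: [0.172, 1.564, -0.173]
wrist_force: [0.3, -0.5, -0.4]
width: 0.82
```

Emit:
jog_arm([
  [0,0,0,0,0,0,35],
  [0,0,0,0,0,0,35],
  [0,0,0,0,0,0,35],
  [0,0,0,0,0,0,35],
  [0,0,0,0,0,0,35],
  [0,0,0,0,0,0,35],
  [0,0,0,0,0,0,35],
], force=35)

```text
time: 3.9
tool_pos: [0.5287, 0.3784, 0.0514]
tcp_rot: [0.173, 1.559, -0.17]
wrist_force: [-0.6, -2.9, 9.8]
width: 0.414
```

Emit:
jog_arm([
  [-0.01,0,0,0,0,0,35],
  [-0.02,0,0,0,0,0,35],
  [-0.035,0,0,0,0,0,35],
  [-0.05,0,0,0,0,0,35],
  [-0.07,0,0,0,0,0,35],
  [-0.09,0,0,0,0,0,35],
  [-0.09,0,0,0,0,0,35],
  [-0.09,0,0,0,0,0,35],
])

```text
time: 4.7
tool_pos: [0.5287, 0.3787, 0.1424]
tcp_rot: [0.174, 1.558, -0.169]
wrist_force: [-1.4, -0.1, -1.3]
width: 0.409
```

```bash
python3 - <<'E'
from h import *
im,T,K=grab('wrist','w2'); s,_,_=grab('scene','s2')
cv2.imwrite('pics/c2.png',np.hstack([cv2.resize(im,(400,300)),cv2.resize(s[280:480,340:607],(400,300))]))
h=.2056
goto(.5264+.205,.379-.046,.138,1.353)
E
```

```text
shift [0.0029 0.0005 0.2088] turn [-0.001  0.003 -0.001] | cur [0.5275 0.3778 0.1403] phi 1.352->1.353 off-neutral 0.93 t 4.80 w 0.410 F [ 0.1 -0.  -1. ]
```

View pics/c2.png

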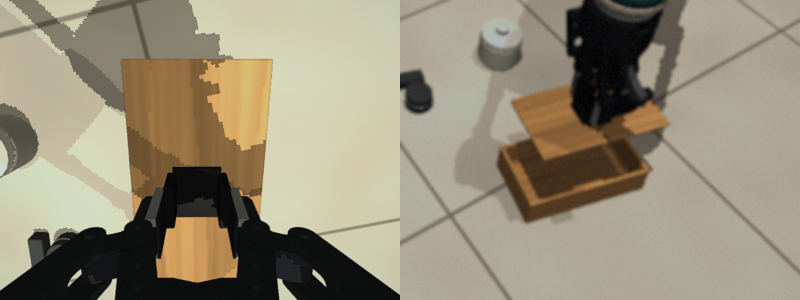

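Left, the wrist view: the cover is held between the tabs. Right, the scene view: the case is open below it. I carry it out along its length.

Emit:
jog_arm([
  [0.003,0,0.03,0,0.003,0,35],
  [0.003,0,0.07,0,0.003,0,35],
  [0.003,0,0.11,0,0.003,0,35],
  [0.003,0,0.15,0,0.003,0,35],
  [0.003,0,0.18,0,0.003,0,35],
  [0.003,0,0.2,0,0.003,0,35],
  [0.003,0,0.209,0,0.003,0,35],
  [0.003,0,0.209,0,0.003,0,35],
  [0.03,0,0.209,0,0.003,0,35],
  [0.06,0,0.209,0,0.003,0,35],
  [0.085,0,0.209,0,0.003,0,35],
  [0.1,0,0.209,0,0.003,0,35],
  [0.107,0,0.209,0,0.003,0,35],
  [0.11,0,0.209,0,0.003,0,35],
  [0.11,0,0.209,0,0.003,0,35],
])

```text
time: 6.3
tool_pos: [0.7322, 0.3329, 0.0318]
tcp_rot: [0.173, 1.563, -0.171]
wrist_force: [-0.5, -0.3, -0.6]
width: 0.41
```

```bash
python3 - <<'E'
from h import *
goto(.731,.333,.0235,1.353)
E
```

```text
shift [ 0.0083 -0.0002 -0.0012] turn [-0.001  0.001 -0.001] | cur [0.7322 0.3329 0.0318] phi 1.352->1.353 off-neutral 0.93 t 6.30 w 0.410 F [-0.5 -0.3 -0.6]
```

Emit:
jog_arm([
  [0.004,0,0,0,0.001,0,35],
  [0.006,0,0,0,0.001,0,35],
  [0.008,0,0,0,0.001,0,35],
  [0.009,0,0,0,0.001,0,35],
  [0.009,0,0,0,0.001,0,35],
])

```text
time: 6.8
tool_pos: [0.7325, 0.333, 0.0235]
tcp_rot: [0.173, 1.563, -0.17]
wrist_force: [-0.7, -0.4, 1.3]
width: 0.409
```

Emit:
jog_arm([
  [0.001,0,0,0,0,0,35],
  [0.002,0,0,0,0,0,35],
  [0.002,0,0,0,0,0,35],
])

```text
time: 7.1
tool_pos: [0.7326, 0.3331, 0.0235]
tcp_rot: [0.173, 1.563, -0.17]
wrist_force: [-4.5, -2.4, 7.9]
width: 0.411
```

Emit:
jog_arm([
  [0,0,0,0,0,0,82],
  [0,0,0,0,0,0,82],
  [0,0,0,0,0,0,82],
  [0,0,0,0,0,0,82],
  [-0.03,0,0,0,0,0,82],
  [-0.07,0,0,0,0,0,82],
  [-0.12,0,0,0,0,0,82],
  [-0.14,0,0,0,0,0,82],
  [-0.14,0,0,0,0,0,82],
])

```text
time: 8.0
tool_pos: [0.7357, 0.3342, 0.1705]
tcp_rot: [0.177, 1.554, -0.166]
wrist_force: [0.0, 0.5, 1.3]
width: 0.817
```

```bash
python3 - <<'E'
from h import *
_,T,K=load('top0'); im=_
# stick axes and positions, tin centres from top view
for n,b in(('b',(185,190,235,235)),('a',(328,255,372,298))):
    x0,y0,x1,y1=b; m=(im[y0:y1,x0:x1].max(2)<62).astype(np.uint8)
    cs,_2=cv2.findContours(m,0,2)
    for c in cs:
        if cv2.contourArea(c)>80:
            q=cv2.boxPoints(cv2.minAreaRect(c))+[x0,y0]; w=np.array([onz(T,K,*p,.018) for p in q]); e=[w[1]-w[0],w[2]-w[1]]; e.sort(key=np.linalg.norm)
            print(n,w.mean(0).round(3),[np.linalg.norm(v).round(3) for v in e],np.degrees(np.arctan2(e[1][1],e[1][0])).round(1))
goto(.629,.167,.15,-.33)
goto(.629,.167,.15,-.33+1.57)
E
```

```text
b [0.628 0.187 0.018] [np.float64(0.035), np.float64(0.043)] -134.6
b [0.631 0.148 0.018] [np.float64(0.022), np.float64(0.066)] -17.4
a [ 0.479 -0.142  0.018] [np.float64(0.036), np.float64(0.037)] -162.2
a [ 0.483 -0.176  0.018] [np.float64(0.019), np.float64(0.065)] -159.0
 shift [ 0.0184 -0.1865 -0.0681] turn [ 1.682  0.    -0.014] | cur [0.7357 0.3342 0.1705] phi 1.352->-0.330 off-neutral -0.59 t 8.00 w 0.817 F [0.  0.5 1.3]
 shift [ 0.0184 -0.1865 -0.0681] turn [ 0.112  0.009 -0.009] | cur [0.7357 0.3342 0.1705] phi 1.352->1.240 off-neutral 0.98 t 8.00 w 0.817 F [0.  0.5 1.3]
```

Emit:
jog_arm([
  [0.018,-0.187,-0.068,1.66,0,-0.014,70],
  [0.018,-0.187,-0.068,1.66,0,-0.014,70],
  [0.018,-0.187,-0.068,1.66,0,-0.014,70],
  [0.018,-0.187,-0.068,1.66,0,-0.014,70],
  [0.018,-0.187,-0.068,1.66,0,-0.014,70],
  [0.018,-0.187,-0.068,1.66,0,-0.014,70],
  [0.018,-0.187,-0.068,1.66,0,-0.014,70],
  [0.018,-0.187,-0.068,1.66,0,-0.014,70],
  [0.018,-0.187,-0.068,1.66,0,-0.014,70],
  [0.018,-0.187,-0.068,1.66,0,-0.014,70],
  [0.018,-0.187,-0.068,1.66,0,-0.014,70],
  [0.018,-0.187,-0.068,1.66,0,-0.014,70],
  [0.018,-0.187,-0.068,1.66,0,-0.014,70],
  [0.018,-0.187,-0.068,1.66,0,-0.014,70],
])

```text
time: 9.4
tool_pos: [0.6286, 0.1664, 0.1495]
tcp_rot: [1.43, 1.049, -1.432]
wrist_force: [-0.5, 0.3, 0.9]
width: 0.699
```

```bash
python3 - <<'E'
from h import *
im,T,K=grab('wrist','w3'); t,_,_=grab('top','t3'); print(monitor.read_state()['tool_pos'])
cv2.imwrite('pics/c3.png',np.hstack([cv2.resize(im,(440,330)),cv2.resize(t[90:310,60:300],(360,330))]))
m=(im[:330].max(2)<70).astype(np.uint8)
for c in cv2.findContours(m,0,2)[0]:
    if cv2.contourArea(c)>150: r=cv2.minAreaRect(c); print(np.round(r[0]),np.round(r[1]),round(r[2],1),cv2.contourArea(c))
E
```

```text
[0.62884629 0.16643706 0.15002822]
[420. 317.] [23. 47.] 90.0 719.5
[210. 317.] [24. 48.] 90.0 755.0
[144. 280.] [78. 37.] 83.9 1398.5
[358. 243.] [28. 31.] 90.0 766.0
[313. 244.] [29. 59.] 88.6 1620.0
[306. 198.] [56. 56.] 63.4 2420.0
[94. 13.] [ 21. 191.] 83.7 3249.5
```

View pics/c3.png

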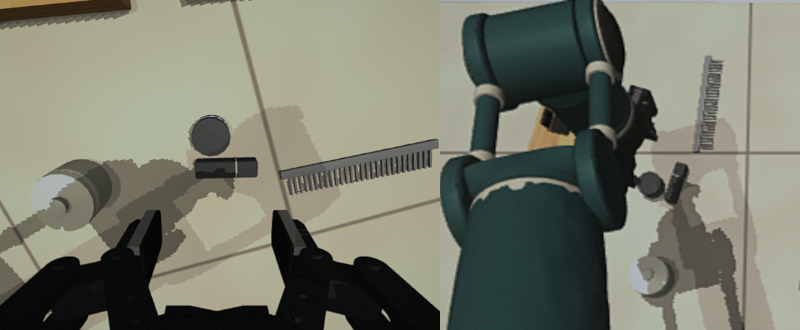

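In the left panel the wrist view has tin b at about (306,198) and stick b at about (328,243), both in full-size pixels. The jar and comb are undisturbed.

```bash
python3 - <<'E'
from h import *
_,T,K=load('top0'); im,W,Kw=load('w3')
m=(im[160:280,260:400].max(2)<75).astype(np.uint8); m=cv2.morphologyEx(m,cv2.MORPH_CLOSE,np.ones((3,9)))
for c in cv2.findContours(m,0,2)[0]:
    if cv2.contourArea(c)>150: r=cv2.minAreaRect(c); print(np.round(np.add(r[0],(260,160)),1),np.round(r[1]),round(r[2],1))
print('tin',onz(W,Kw,306,198,.026),tri([(W,Kw,306,198),(T,K,200.6,213.1)]))
print('stick',onz(W,Kw,328,243,.018),tri([(W,Kw,328,243),(T,K,217.4,212.2)]), [onz(W,Kw,u,243,.018).round(4) for u in(284,374)])
# bowl: rim ellipse from top0
g=cv2.cvtColor(_,cv2.COLOR_BGR2HSV)
p=onz(W,Kw,306,198,.026); goto(p[0],p[1],.004,-.304); goto(p[0],p[1],.10,-.304)
E
```

```text
[328.6 244.2] [30. 91.] 88.6
[306.8 197.1] [56. 58.] 36.9
tin [0.63008929 0.18997968 0.026     ] [0.62906444 0.18799149 0.01470199]
stick [0.63430224 0.1537074  0.018     ] [0.63342997 0.15033475 0.0068078 ] [array([0.6051, 0.1629, 0.018 ]), array([0.6648, 0.1441, 0.018 ])]
 shift [ 0.146  -0.0059 -0.0229] turn [-0.002  0.001  0.   ] | cur [0.6288 0.1664 0.15  ] phi -0.306->-0.304 off-neutral -0.60 t 9.50 w 0.702 F [-0.3  0.6  0.2]
 shift [ 0.05   -0.0059 -0.0228] turn [-0.002  0.001  0.   ] | cur [0.6288 0.1664 0.15  ] phi -0.306->-0.304 off-neutral -0.60 t 9.50 w 0.702 F [-0.3  0.6  0.2]
```

Emit:
jog_arm([
  [0.04,-0.006,-0.0228,0,0,0,70],
  [0.08,-0.006,-0.0228,0,0,0,70],
  [0.115,-0.006,-0.0228,0,0,0,70],
  [0.135,-0.006,-0.0228,0,0,0,70],
  [0.146,-0.006,-0.0228,0,0,0,70],
  [0.146,-0.006,-0.0228,0,0,0,70],
  [0.146,-0.006,-0.0228,0,0,0,25],
  [0.146,-0.006,-0.0228,0,0,0,25],
  [0.146,-0.006,-0.0228,0,0,0,25],
  [0.146,-0.006,-0.0228,0,0,0,25],
  [0.146,-0.006,-0.0228,0,0,0,25],
  [0.146,-0.006,-0.0228,0,0,0,25],
], force=35)

```text
time: 10.7
tool_pos: [0.6317, 0.1903, 0.0061]
tcp_rot: [1.433, 1.047, -1.428]
wrist_force: [0.2, -0.5, 6.7]
width: 0.43
```

```bash
python3 - <<'E'
from h import *
im,T,K=load('top0')
hsv=cv2.cvtColor(im[235:315,410:495],cv2.COLOR_BGR2GRAY)
e=cv2.Canny(hsv,40,120); cv2.imwrite('pics/e.png',e)
c=cv2.HoughCircles(hsv,cv2.HOUGH_GRADIENT,1,20,param1=120,param2=12,minRadius=20,maxRadius=34)
print((c[0][:5]+[410,235,0]).round(1), 486*.066/1.09)
for z in(.03,.036): print(onz(T,K,451,275,z).round(4))
goto(.63,.19,.15,-.304)
goto(.48,-.367,.15,-.63)
E
```

```text
[[450.5 274.5  28.5]] 29.427522935779816
[ 0.4807 -0.3904  0.03  ]
[ 0.4799 -0.3887  0.036 ]
 shift [-0.1439 -0.0011  0.0006] turn [-0.002 -0.001 -0.003] | cur [0.6317 0.1903 0.0061] phi -0.306->-0.304 off-neutral -0.60 t 10.70 w 0.430 F [ 0.2 -0.5  6.7]
 shift [-0.1446  0.0239  0.5769] turn [ 0.324 -0.002 -0.003] | cur [0.6317 0.1903 0.0061] phi -0.306->-0.630 off-neutral 0.02 t 10.70 w 0.430 F [ 0.2 -0.5  6.7]
```

Emit:
jog_arm([
  [-0.01,0,0,0,0,0,25],
  [-0.05,0,0,0,0,0,25],
  [-0.1,0,0,0,0,0,25],
  [-0.15,0,0,0,0,0,25],
  [-0.165,0.024,0.577,0.324,0,0,25],
  [-0.165,0.024,0.577,0.324,0,0,25],
  [-0.165,0.024,0.577,0.324,0,0,25],
  [-0.165,0.024,0.577,0.324,0,0,25],
  [-0.165,0.024,0.577,0.324,0,0,25],
  [-0.165,0.024,0.577,0.324,0,0,25],
  [-0.165,0.024,0.577,0.324,0,0,25],
  [-0.165,0.024,0.577,0.324,0,0,25],
  [-0.165,0.024,0.577,0.324,0,0,25],
  [-0.165,0.024,0.577,0.324,0,0,25],
  [-0.165,0.024,0.577,0.324,0,0,25],
  [-0.165,0.024,0.577,0.324,0,0,25],
  [-0.165,0.024,0.577,0.324,0,0,25],
  [-0.165,0.024,0.577,0.324,0,0,25],
])

```text
time: 12.5
tool_pos: [0.4795, -0.3674, 0.1705]
tcp_rot: [1.661, 0.84, -1.655]
wrist_force: [-0.6, 0.0, -0.0]
width: 0.433
```

```bash
python3 - <<'E'
from h import *
im,T,K=grab('wrist','w4'); goto(.48,-.389,.17,-.63)
g=cv2.cvtColor(im,cv2.COLOR_BGR2GRAY)
print(np.round(proj(T,K,[.48,-.389,.036])))
E
```

```text
shift [0.0003 0.0135 0.0181] turn [-0.001 -0.003 -0.002] | cur [ 0.4798 -0.3665  0.1704] phi -0.631->-0.630 off-neutral 0.05 t 12.55 w 0.426 F [ 0.3  0.2 -0.8]
[333. 252.]
```

View pics/w4.png

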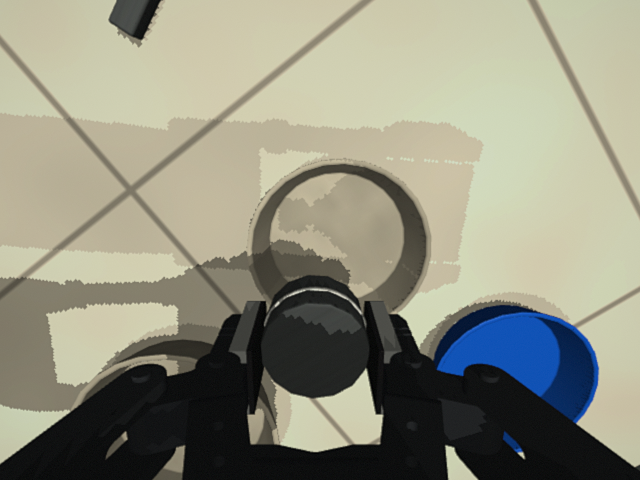

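The bowl rim spans x 249–429 with its top at y 158. The tin is held at (317,345).

```bash
python3 - <<'E'
from h import *
im,T,K=load('w4'); s=monitor.read_state(); M=R.from_rotvec(s['tcp_rot']).as_matrix(); p=np.array(s['tool_pos'])
pts=[(249,243),(429,243),(340,158),(262,200),(421,200),(300,168),(385,170)]
w=np.array([onz(T,K,*q,.036) for q in pts]); tl=(w-p)@M; print(tl.round(4))
# circle fit
A=np.c_[2*w[:,:2],np.ones(len(w))]; x=np.linalg.lstsq(A,(w[:,:2]**2).sum(1),rcond=None)[0]; r=np.sqrt(x[2]+x[0]**2+x[1]**2); print('bowl',x[:2].round(4),'r',r.round(4))
# tin in hand: top at pixel, mid z
c=x[:2]; zt=M[:2,2]
for k in(.021,0,-.021): q=c+k*zt; goto(q[0],q[1],.012,-.631,str(k))
E
```

```text
[[ 0.1343 -0.0456  0.0119]
 [ 0.1345  0.0809  0.0122]
 [ 0.1345  0.0173 -0.0467]
 [ 0.1344 -0.0353 -0.0187]
 [ 0.1345  0.073  -0.0185]
 [ 0.1345 -0.0092 -0.0402]
 [ 0.1346  0.0475 -0.0388]]
bowl [ 0.4847 -0.3907] r 0.0639
0.021 shift [0.1583 0.018  0.0381] turn [ 0.    -0.003 -0.002] | cur [ 0.4798 -0.3665  0.1704] phi -0.631->-0.631 off-neutral 0.08 t 12.55 w 0.426 F [ 0.3  0.2 -0.8]
0 shift [0.1584 0.018  0.0171] turn [ 0.    -0.003 -0.002] | cur [ 0.4798 -0.3665  0.1704] phi -0.631->-0.631 off-neutral 0.05 t 12.55 w 0.426 F [ 0.3  0.2 -0.8]
-0.021 shift [ 0.1584  0.018  -0.0039] turn [ 0.    -0.003 -0.002] | cur [ 0.4798 -0.3665  0.1704] phi -0.631->-0.631 off-neutral 0.01 t 12.55 w 0.426 F [ 0.3  0.2 -0.8]
```

Emit:
jog_arm([
  [0.0,0.018,0.038,0,0,0,25],
  [0.04,0.018,0.038,0,0,0,25],
  [0.08,0.018,0.038,0,0,0,25],
  [0.115,0.018,0.038,0,0,0,25],
  [0.135,0.018,0.038,0,0,0,25],
  [0.145,0.018,0.038,0,0,0,25],
  [0.151,0.018,0.038,0,0,0,25],
  [0.153,0.018,0.038,0,0,0,25],
  [0.155,0.018,0.038,0,0,0,25],
  [0.156,0.018,0.038,0,0,0,25],
])

```text
time: 13.55
tool_pos: [0.4733, -0.4082, 0.0156]
tcp_rot: [1.66, 0.839, -1.652]
wrist_force: [0.4, -0.0, -0.3]
width: 0.429
```

Emit:
jog_arm([
  [0.001,0,0,0,0,0,25],
  [0.002,0,0,0,0,0,25],
  [0.003,0,0,0,0,0,25],
  [0.004,0,0,0,0,0,25],
  [0.005,0,0,0,0,0,25],
  [0.005,0,0,0,0,0,25],
])

```text
time: 14.15
tool_pos: [0.4733, -0.4083, 0.0111]
tcp_rot: [1.66, 0.839, -1.652]
wrist_force: [-1.0, 1.5, 4.3]
width: 0.432
```

Emit:
jog_arm([
  [0,0,0,0,0,0,49],
  [0,0,0,0,0,0,49],
  [0,0,0,0,0,0,49],
  [-0.015,0,0,0,0,0,49],
  [-0.04,0,0,0,0,0,49],
  [-0.08,0,0,0,0,0,60],
  [-0.12,0,0,0,0,0,70],
  [-0.14,0,0,0,0,0,70],
])

```text
time: 14.95
tool_pos: [0.4745, -0.41, 0.1569]
tcp_rot: [1.66, 0.832, -1.648]
wrist_force: [0.8, -0.6, -0.4]
width: 0.699
```

```bash
python3 - <<'E'
from h import *
im,T,K=grab('wrist','w5'); goto(.48,-.155,.15,.375)
E
```

```text
shift [ 0.0078 -0.1476 -0.2094] turn [-1.006  0.007 -0.014] | cur [ 0.4757 -0.4111  0.1598] phi -0.631->0.375 off-neutral 0.69 t 15.00 w 0.704 F [0.9 0.1 2.4]
```

Emit:
jog_arm([
  [0.008,-0.148,-0.209,-1.006,0.007,-0.014,70],
  [0.008,-0.148,-0.209,-1.006,0.007,-0.014,70],
  [0.008,-0.148,-0.209,-1.006,0.007,-0.014,70],
  [0.008,-0.148,-0.209,-1.006,0.007,-0.014,70],
  [0.008,-0.148,-0.209,-1.006,0.007,-0.014,70],
  [0.008,-0.148,-0.209,-1.006,0.007,-0.014,70],
  [0.008,-0.148,-0.209,-1.006,0.007,-0.014,70],
  [0.008,-0.148,-0.209,-1.006,0.007,-0.014,70],
  [0.008,-0.148,-0.209,-1.006,0.007,-0.014,70],
  [0.008,-0.148,-0.209,-1.006,0.007,-0.014,70],
])

```text
time: 16.0
tool_pos: [0.4794, -0.1554, 0.1499]
tcp_rot: [0.931, 1.363, -0.93]
wrist_force: [-0.8, -0.3, 0.2]
width: 0.701
```

```bash
python3 - <<'E'
from h import *
im,T,K=grab('wrist','w6'); b,_,_=load('w5')
m=(im[100:330,200:440].max(2)<62).astype(np.uint8)
for c in cv2.findContours(m,0,2)[0]:
    if cv2.contourArea(c)>150: r=cv2.minAreaRect(c); print(np.round(np.add(r[0],(200,100)),1),np.round(r[1]),round(r[2],1))
print(proj(T,K,[.479,-.143,.026]),proj(T,K,[.483,-.177,.018]))
cv2.imwrite('pics/c6.png',np.hstack([cv2.resize(im,(400,300)),cv2.resize(b,(400,300))]))
E
```

```text
[417.5 317.5] [23. 43.] 90.0
[217.  317.5] [23. 34.] 90.0
[308.5 238.5] [59. 89.] 90.0
(np.float64(321.13980568482407), np.float64(214.79628657909078)) (np.float64(308.4404207774648), np.float64(257.9392592760506))
```

View pics/c6.png

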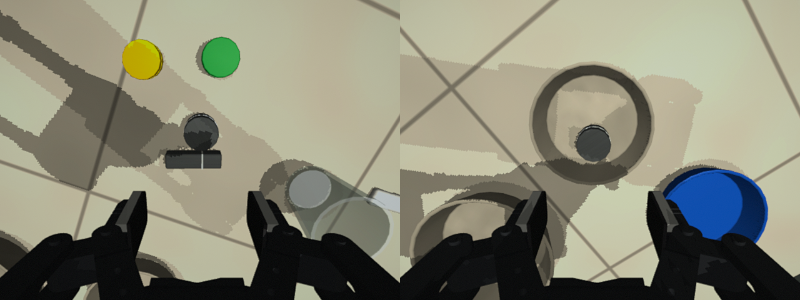

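Left panel: tin a is at about (322,211) and stick a at (309,254) in full-size pixels, with the green and yellow tins above. Right panel: tin b sits flat in the small bowl.

```bash
python3 - <<'E'
from h import *
_,T0,K0=load('top0'); im,T,K=load('w6')
for th in(40,50):
    m=(im[170:236,270:370].max(2)<th+12).astype(np.uint8); xs=np.where(m.any(0))[0]+270; print(th,xs.min(),xs.max(),np.where(m.any(1))[0].min()+170)
for u,v in((321.5,211),(309,254)): print(onz(T,K,u,v,.026 if v<230 else .018).round(4))
print('tri',tri([(T,K,321.5,211),(T0,K0,341.6,276.4)]),tri([(T,K,309,254),(T0,K0,356.5,275.2)]))
print([onz(T,K,u,254,.018).round(4) for u in(264,354)])
p=onz(T,K,321.5,211,.026);goto(p[0],p[1],.008,.375)
# tin b in bowl, bowl centre from w5
b,T5,K5=load('w5'); print('tin b',onz(T5,K5,309,226,.031).round(4)); 
pts=[(530,125),(654,125),(592,62),(545,90),(640,88),(592,185)]
w=np.array([onz(T5,K5,(u-400)*1.6,v*1.6,.036) for u,v in pts]);A=np.c_[2*w[:,:2],np.ones(len(w))]; x=np.linalg.lstsq(A,(w[:,:2]**2).sum(1),rcond=None)[0]; print('bowl',x[:2].round(4),np.sqrt(x[2]+x[0]**2+x[1]**2).round(4))
E
```

```text
40 294 347 181
50 294 348 181
[ 0.4783 -0.1405  0.026 ]
[ 0.4823 -0.1741  0.018 ]
tri [ 0.47919999 -0.14254904  0.0162846 ] [ 0.48323315 -0.17740519  0.00785691]
[array([ 0.4529, -0.1856,  0.018 ]), array([ 0.5117, -0.1626,  0.018 ])]
 shift [ 0.1418  0.0043 -0.0143] turn [-0.002 -0.    -0.001] | cur [ 0.4794 -0.1555  0.1498] phi 0.373->0.375 off-neutral 0.66 t 16.05 w 0.706 F [-0.1  0.4 -0.3]
tin b [ 0.4749 -0.4056  0.031 ]
bowl [ 0.4833 -0.3934] 0.0637
```

Emit:
jog_arm([
  [0.04,0.004,-0.0145,0,0,0,70],
  [0.08,0.004,-0.0145,0,0,0,70],
  [0.115,0.004,-0.0145,0,0,0,70],
  [0.133,0.004,-0.0145,0,0,0,70],
  [0.142,0.004,-0.0145,0,0,0,70],
  [0.142,0.004,-0.0145,0,0,0,70],
  [0.142,0.004,-0.0145,0,0,0,25],
  [0.142,0.004,-0.0145,0,0,0,25],
  [0.142,0.004,-0.0145,0,0,0,25],
  [0.142,0.004,-0.0145,0,0,0,25],
  [0.142,0.004,-0.0145,0,0,0,25],
  [0.142,0.004,-0.0145,0,0,0,25],
])

```text
time: 17.25
tool_pos: [0.4796, -0.1412, 0.0095]
tcp_rot: [0.931, 1.359, -0.929]
wrist_force: [-0.3, -0.2, 7.1]
width: 0.431
```

```bash
python3 - <<'E'
from h import *
z=np.array([np.sin(-.631),-np.cos(-.631)]); q=np.array([.4733,-.4082])-.0415*z; print(q)
goto(q[0],q[1],.15,-.631)
E
```

```text
[ 0.49778303 -0.37469132]
 shift [-0.1402 -0.0678  0.2244] turn [ 1.004e+00  1.000e-03 -4.000e-03] | cur [ 0.4796 -0.1412  0.0095] phi 0.373->-0.631 off-neutral 0.01 t 17.25 w 0.431 F [-0.3 -0.2  7.1]
```

Emit:
jog_arm([
  [-0.01,0,0,0,0,0,25],
  [-0.05,0,0,0,0,0,25],
  [-0.1,0,0,0,0,0,25],
  [-0.14,-0.068,0.224,1.004,0,-0.004,25],
  [-0.14,-0.068,0.224,1.004,0,-0.004,25],
  [-0.14,-0.068,0.224,1.004,0,-0.004,25],
  [-0.14,-0.068,0.224,1.004,0,-0.004,25],
  [-0.14,-0.068,0.224,1.004,0,-0.004,25],
  [-0.14,-0.068,0.224,1.004,0,-0.004,25],
  [-0.14,-0.068,0.224,1.004,0,-0.004,25],
  [-0.14,-0.068,0.224,1.004,0,-0.004,25],
  [-0.14,-0.068,0.224,1.004,0,-0.004,25],
  [-0.14,-0.068,0.224,1.004,0,-0.004,25],
])

```text
time: 18.55
tool_pos: [0.4973, -0.3739, 0.1498]
tcp_rot: [1.655, 0.843, -1.656]
wrist_force: [0.0, 0.5, -0.0]
width: 0.425
```

```bash
python3 - <<'E'
from h import *
im,T,K=grab('wrist','w7'); goto(.4978,-.3747,.02,-.631)
E
```

```text
shift [0.1298 0.0009 0.0003] turn [0.002 0.    0.   ] | cur [ 0.4973 -0.3739  0.1498] phi -0.629->-0.631 off-neutral 0.01 t 18.60 w 0.426 F [ 0.9  0.9 -1.1]
```

View pics/w7.png

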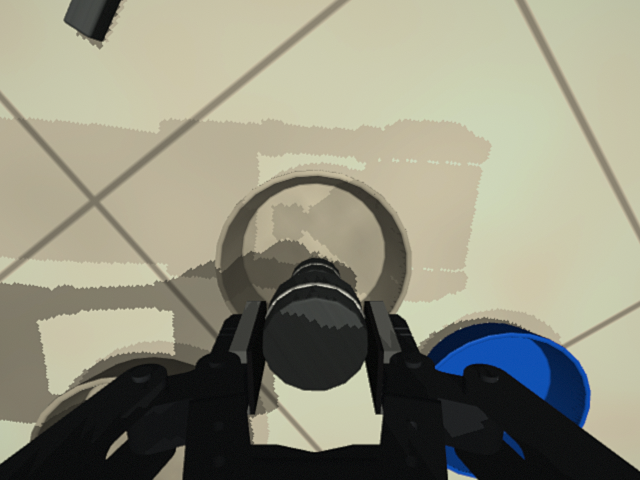

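The held tin at (315,345) lines up with the bowl's middle column (x≈314). Tin b is just visible at (315,268).

Emit:
jog_arm([
  [0.04,0.001,0,0,0,0,25],
  [0.08,0.001,0,0,0,0,25],
  [0.11,0.001,0,0,0,0,25],
  [0.122,0.001,0,0,0,0,25],
  [0.128,0.001,0,0,0,0,25],
  [0.131,0.001,0,0,0,0,25],
  [0.133,0.001,0,0,0,0,25],
  [0.134,0.001,0,0,0,0,25],
  [0.135,0.001,0,0,0,0,25],
  [0.136,0.001,0,0,0,0,25],
])

```text
time: 19.6
tool_pos: [0.4987, -0.375, 0.0147]
tcp_rot: [1.655, 0.841, -1.655]
wrist_force: [-0.4, -0.7, 0.3]
width: 0.431
```

Emit:
jog_arm([
  [0.001,0,0,0,0,0,25],
  [0.002,0,0,0,0,0,25],
  [0.003,0,0,0,0,0,25],
])

```text
time: 19.9
tool_pos: [0.4987, -0.375, 0.0144]
tcp_rot: [1.655, 0.842, -1.655]
wrist_force: [-7.9, 5.1, 22.3]
width: 0.428
```

Emit:
jog_arm([
  [-0.001,0,0,0,0,0,49],
  [-0.001,0,0,0,0,0,49],
  [-0.001,0,0,0,0,0,49],
  [-0.015,0,0,0,0,0,49],
  [-0.04,0,0,0,0,0,49],
  [-0.08,0,0,0,0,0,55],
  [-0.12,0,0,0,0,0,55],
  [-0.14,0,0,0,0,0,55],
])

```text
time: 20.7
tool_pos: [0.5005, -0.3763, 0.1597]
tcp_rot: [1.656, 0.835, -1.651]
wrist_force: [-0.1, -1.2, 0.3]
width: 0.552
```

```bash
python3 - <<'E'
from h import *
im,T,K=grab('wrist','w8'); goto(.482,-.175,.12,1.944)
E
```

```text
shift [ 0.0408 -0.1355 -0.1521] turn [ 0.569 -0.002 -0.012] | cur [ 0.5017 -0.3774  0.1626] phi -0.629->-1.198 off-neutral -0.85 t 20.75 w 0.550 F [ 1.  -0.9  1.9]
```

Emit:
jog_arm([
  [0,-0.136,-0.152,0.569,0,-0.012,55],
  [0,-0.136,-0.152,0.569,0,-0.012,55],
  [0,-0.136,-0.152,0.569,0,-0.012,55],
  [0.02,-0.136,-0.152,0.569,0,-0.012,55],
  [0.041,-0.136,-0.152,0.569,0,-0.012,55],
  [0.041,-0.136,-0.152,0.569,0,-0.012,55],
  [0.041,-0.136,-0.152,0.569,0,-0.012,55],
  [0.041,-0.136,-0.152,0.569,0,-0.012,55],
])

```text
time: 21.55
tool_pos: [0.4825, -0.176, 0.121]
tcp_rot: [2.021, 0.38, -2.015]
wrist_force: [-0.1, 0.1, -0.5]
width: 0.551
```

```bash
python3 - <<'E'
from h import *
im,T,K=grab('wrist','w9'); b,_,_=load('w8')
print(proj(T,K,[.482,-.175,.018]))
m=(im[100:400,240:400].max(2)<70).astype(np.uint8); m=cv2.morphologyEx(m,cv2.MORPH_CLOSE,np.ones((7,3)))
for c in cv2.findContours(m,0,2)[0]:
    if cv2.contourArea(c)>300: r=cv2.minAreaRect(c); print(np.round(np.add(r[0],(240,100)),1),np.round(r[1]),round(r[2],1))
cv2.imwrite('pics/c9.png',np.hstack([cv2.resize(im,(400,300)),cv2.resize(b,(400,300))]))
E
```

```text
(np.float64(312.1531444524872), np.float64(242.1336392015732))
[388.  350.5] [97. 22.] 90.0
[274.  350.5] [97. 68.] 90.0
[316.5 236. ] [100.  29.] 90.0
```

View pics/c9.png

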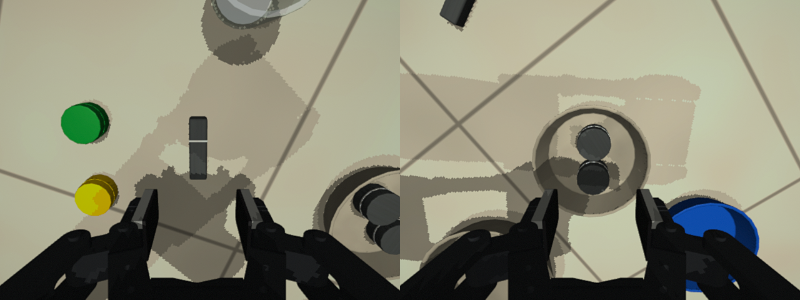

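Left: stick a upright at (316,236), clear on both sides. Right: both dark tins lie flat in the small grey bowl.

```bash
python3 - <<'E'
from h import *
im,T,K=load('w9'); p=onz(T,K,316.5,236,.018); print(p, [np.round(np.linalg.norm(onz(T,K,316.5,186,.018)-onz(T,K,316.5,286,.018)),4)])
_,T0,K0=load('top0'); print(tri([(T,K,316.5,236),(T0,K0,356.5,275.2)]))
goto(p[0],p[1],.005,1.944)
E
```

```text
[ 0.48668337 -0.17606947  0.018     ] [np.float64(0.0646)]
[ 0.48331059 -0.17751511  0.00548173]
 shift [ 0.1161  0.0012 -0.0034] turn [-0.001 -0.004 -0.001] | cur [ 0.4826 -0.1762  0.1211] phi -1.199->-1.198 off-neutral -0.85 t 21.60 w 0.549 F [0.4 0.3 0.4]
```

Emit:
jog_arm([
  [0.04,0.001,-0.002,0,-0.004,0,55],
  [0.08,0.001,-0.002,0,-0.004,0,55],
  [0.105,0.001,-0.002,0,-0.004,0,55],
  [0.116,0.001,-0.002,0,-0.004,0,55],
  [0.116,0.001,-0.002,0,-0.004,0,55],
  [0.116,0.001,-0.002,0,-0.004,0,5],
  [0.116,0.001,-0.002,0,-0.004,0,5],
  [0.116,0.001,-0.002,0,-0.004,0,5],
  [0.116,0.001,-0.002,0,-0.004,0,5],
  [0.116,0.001,-0.002,0,-0.004,0,5],
  [0.116,0.001,-0.002,0,-0.004,0,5],
  [0.116,0.001,-0.002,0,-0.004,0,5],
])

```text
time: 22.8
tool_pos: [0.4872, -0.1773, 0.0072]
tcp_rot: [2.02, 0.376, -2.013]
wrist_force: [-1.1, -0.5, 6.9]
width: 0.201
```

```bash
python3 - <<'E'
from h import *
goto(.52,.02,.17,.5); goto(.5264-.037*.976,.379+.037*.2164,.17,1.353)
s=monitor.read_state(); print(s['q'].round(2))
E
```

```text
shift [-0.1632 -0.1712 -0.1026] turn [-1.699  0.002 -0.005] | cur [ 0.4872 -0.1773  0.0072] phi -1.199->0.500 off-neutral 0.46 t 22.80 w 0.201 F [-1.1 -0.5  6.9]
 shift [-0.1643 -0.5239 -0.2084] turn [-2.552  0.004 -0.005] | cur [ 0.4872 -0.1773  0.0072] phi -1.199->1.353 off-neutral 0.68 t 22.80 w 0.201 F [-1.1 -0.5  6.9]
[-0.4   0.22  2.12 -0.    0.79  0.8 ]
```

Emit:
jog_arm([
  [-0.01,0,0,0,0,0,5],
  [-0.05,0,0,-0.1,0,0,5],
  [-0.1,0,0,-0.25,0,0,5],
  [-0.15,0,0,-0.4,0,0,5],
  [-0.164,-0.524,-0.208,-2.552,0.004,-0.005,5],
  [-0.164,-0.524,-0.208,-2.552,0.004,-0.005,5],
  [-0.164,-0.524,-0.208,-2.552,0.004,-0.005,5],
  [-0.164,-0.524,-0.208,-2.552,0.004,-0.005,5],
  [-0.164,-0.524,-0.208,-2.552,0.004,-0.005,5],
  [-0.164,-0.524,-0.208,-2.552,0.004,-0.005,5],
  [-0.164,-0.524,-0.208,-2.552,0.004,-0.005,5],
  [-0.164,-0.524,-0.208,-2.552,0.004,-0.005,5],
  [-0.164,-0.524,-0.208,-2.552,0.004,-0.005,5],
  [-0.164,-0.524,-0.208,-2.552,0.004,-0.005,5],
  [-0.164,-0.524,-0.208,-2.552,0.004,-0.005,5],
  [-0.164,-0.524,-0.208,-2.552,0.004,-0.005,5],
  [-0.164,-0.524,-0.208,-2.552,0.004,-0.005,5],
  [-0.164,-0.524,-0.208,-2.552,0.004,-0.005,5],
  [-0.164,-0.524,-0.208,-2.552,0.004,-0.005,5],
  [-0.164,-0.524,-0.208,-2.552,0.004,-0.005,5],
])

```text
time: 24.8
tool_pos: [0.4896, 0.3871, 0.1702]
tcp_rot: [0.17, 1.564, -0.17]
wrist_force: [-0.6, 0.3, -0.0]
width: 0.199
```

```bash
python3 - <<'E'
from h import *
goto(.4903,.387,.17,1.353)
E
```

```text
shift [0.0002 0.0001 0.0007] turn [ 0.001 -0.     0.   ] | cur [0.4896 0.3871 0.1702] phi 1.354->1.353 off-neutral 0.68 t 24.80 w 0.199 F [-0.6  0.3 -0. ]
```

```bash
python3 - <<'E'
from h import *
im,T,K=grab('wrist','w10')
E
```

```text
(no output)
```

View pics/w10.png

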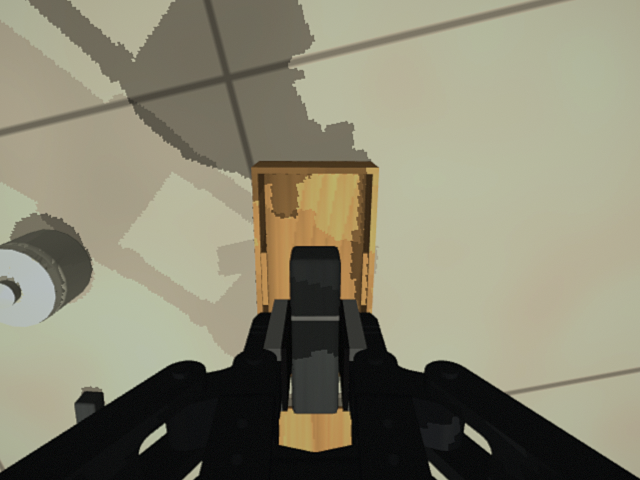

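The case rim's far corners are at (252,163) and (379,164), and the held stick is centred at x≈316, on the case's axis.

```bash
python3 - <<'E'
from h import *
im,T,K=load('w10'); s=monitor.read_state(); M=R.from_rotvec(s['tcp_rot']).as_matrix(); p=np.array(s['tool_pos'])
for q in((252,163),(379,164)):
    w=onz(T,K,*q,.040); print(w.round(4),((w-p)@M).round(4))
goto(.4903,.387,.013,1.353)
E
```

```text
[0.4365 0.3564 0.04  ] [ 0.1302 -0.0414 -0.0453]
[0.455  0.4372 0.04  ] [ 0.1302  0.0415 -0.0447]
 shift [1.572e-01 1.000e-04 6.000e-04] turn [-0.001 -0.    -0.   ] | cur [0.4897 0.387  0.1702] phi 1.352->1.353 off-neutral 0.68 t 24.85 w 0.197 F [-0.2 -0.   0.2]
```

Emit:
jog_arm([
  [0.04,0,-0.001,0,0,0,5],
  [0.08,0,-0.001,0,0,0,5],
  [0.115,0,-0.001,0,0,0,5],
  [0.135,0,-0.001,0,0,0,5],
  [0.148,0,-0.001,0,0,0,5],
  [0.154,0,-0.001,0,0,0,5],
  [0.156,0,-0.001,0,0,0,5],
  [0.157,0,-0.001,0,0,0,5],
  [0.158,0,-0.001,0,0,0,5],
  [0.159,0,-0.001,0,0,0,5],
  [0.16,0,-0.001,0,0,0,5],
])

```text
time: 25.95
tool_pos: [0.4893, 0.3877, 0.0112]
tcp_rot: [0.172, 1.563, -0.171]
wrist_force: [-3.3, -2.3, 9.9]
width: 0.195
```

Emit:
jog_arm([
  [-0.001,0,0,0,0,0,36],
  [-0.001,0,0,0,0,0,36],
  [-0.001,0,0,0,0,0,36],
  [-0.02,0,0,0,0,0,36],
  [-0.06,0,0,0,0,0,36],
  [-0.11,0,0,0,0,0,55],
  [-0.15,0,0,0,0,0,55],
  [-0.15,0,0,0,0,0,55],
])

```text
time: 26.75
tool_pos: [0.4933, 0.3906, 0.1696]
tcp_rot: [0.18, 1.552, -0.163]
wrist_force: [1.8, 0.3, -0.0]
width: 0.549
```

```bash
python3 - <<'E'
from h import *
goto(.634,.152,.12,1.267)
E
```

```text
shift [ 0.0492 -0.203   0.1886] turn [ 0.085  0.01  -0.012] | cur [0.4933 0.3906 0.1696] phi 1.352->1.267 off-neutral 1.03 t 26.75 w 0.549 F [ 1.8  0.3 -0. ]
```

Emit:
jog_arm([
  [0,-0.203,0.189,0.085,0.01,-0.012,55],
  [0,-0.203,0.189,0.085,0.01,-0.012,55],
  [0,-0.203,0.189,0.085,0.01,-0.012,55],
  [0,-0.203,0.189,0.085,0.01,-0.012,55],
  [0.03,-0.203,0.189,0.085,0.01,-0.012,55],
  [0.049,-0.203,0.189,0.085,0.01,-0.012,55],
  [0.049,-0.203,0.189,0.085,0.01,-0.012,55],
  [0.049,-0.203,0.189,0.085,0.01,-0.012,55],
  [0.049,-0.203,0.189,0.085,0.01,-0.012,55],
])

```text
time: 27.65
tool_pos: [0.6341, 0.1528, 0.1204]
tcp_rot: [0.238, 1.558, -0.237]
wrist_force: [0.7, 0.5, 1.2]
width: 0.55
```

```bash
python3 - <<'E'
from h import *
im,T,K=grab('wrist','w11'); print(proj(T,K,[.634,.152,.018]))
m=(im[100:400,240:400].max(2)<70).astype(np.uint8); m=cv2.morphologyEx(m,cv2.MORPH_CLOSE,np.ones((7,3)))
for c in cv2.findContours(m,0,2)[0]:
    if cv2.contourArea(c)>300:
        r=cv2.minAreaRect(c); ce=np.add(r[0],(240,100)); print(ce.round(1),np.round(r[1]),round(r[2],1))
        if abs(r[0][1]-136)<40: 
            p=onz(T,K,*ce,.018); q=cv2.boxPoints(r)+[240,100]; w=np.array([onz(T,K,*k,.018) for k in q]); e=sorted([w[1]-w[0],w[2]-w[1]],key=np.linalg.norm); print(p.round(4),[np.linalg.norm(k).round(4) for k in e],'axis',np.arctan2(e[1][1],e[1][0])); goto(p[0],p[1],.006,np.arctan2(e[1][1],e[1][0])+np.pi/2)
E
```

```text
(np.float64(314.0081409266137), np.float64(242.0000639179446))
[288.1 365.1] [77. 26.] 74.2
[388. 351.] [96. 22.] 90.0
[246.5 351. ] [96. 13.] 90.0
[311.4 237.4] [101.  30.] 87.8
[0.6307 0.1513 0.018 ] [np.float64(0.0177), np.float64(0.065)] axis -0.2578623507102704
 shift [ 0.1151 -0.003  -0.0031] turn [-0.044  0.001 -0.001] | cur [0.6344 0.1532 0.1211] phi 1.269->1.313 off-neutral 1.08 t 27.70 w 0.553 F [-0.4  0.9  0.9]
```

Emit:
jog_arm([
  [0.04,-0.003,-0.003,-0.025,0,0,55],
  [0.08,-0.003,-0.003,-0.025,0,0,55],
  [0.105,-0.003,-0.003,-0.025,0,0,55],
  [0.115,-0.003,-0.003,-0.025,0,0,55],
  [0.116,-0.003,-0.003,-0.025,0,0,55],
  [0.116,-0.003,-0.003,-0.025,0,0,5],
  [0.116,-0.003,-0.003,-0.025,0,0,5],
  [0.116,-0.003,-0.003,-0.025,0,0,5],
  [0.116,-0.003,-0.003,-0.025,0,0,5],
  [0.116,-0.003,-0.003,-0.025,0,0,5],
  [0.116,-0.003,-0.003,-0.025,0,0,5],
  [0.116,-0.003,-0.003,-0.025,0,0,5],
])

```text
time: 28.9
tool_pos: [0.6329, 0.152, 0.0077]
tcp_rot: [0.22, 1.555, -0.215]
wrist_force: [0.1, 1.7, 7.2]
width: 0.199
```

```bash
python3 - <<'E'
from h import *
# case centre seen from w10: end + 80 mm along its axis
e=np.array([(.4365+.455)/2,(.3564+.4372)/2]); ax=np.array([np.cos(-.2178),np.sin(-.2178)]); print(e+.08*ax)
q=np.array([.4893,.3877])+.0745*ax; print(q, e+.117*ax)
goto(q[0],q[1],.16,1.353)
E
```

```text
[0.52386002 0.37951343]
[0.56203995 0.37160188] [0.5599859  0.37151839]
 shift [-0.1522  0.1924 -0.1276] turn [-0.06   0.005 -0.003] | cur [0.6329 0.152  0.0077] phi 1.293->1.353 off-neutral 0.77 t 28.90 w 0.199 F [0.1 1.7 7.2]
```

Emit:
jog_arm([
  [-0.01,0,0,0,0,0,5],
  [-0.05,0,0,0,0,0,5],
  [-0.1,0,0,0,0,0,5],
  [-0.14,0,0,0,0,0,5],
  [-0.152,0.192,-0.128,-0.06,0.005,-0.003,5],
  [-0.152,0.192,-0.128,-0.06,0.005,-0.003,5],
  [-0.152,0.192,-0.128,-0.06,0.005,-0.003,5],
  [-0.152,0.192,-0.128,-0.06,0.005,-0.003,5],
  [-0.152,0.192,-0.128,-0.06,0.005,-0.003,5],
  [-0.152,0.192,-0.128,-0.06,0.005,-0.003,5],
  [-0.152,0.192,-0.128,-0.06,0.005,-0.003,5],
  [-0.152,0.192,-0.128,-0.06,0.005,-0.003,5],
  [-0.152,0.192,-0.128,-0.06,0.005,-0.003,5],
])

```text
time: 30.2
tool_pos: [0.5621, 0.3699, 0.1598]
tcp_rot: [0.172, 1.564, -0.172]
wrist_force: [-0.3, 0.2, -1.1]
width: 0.2
```

```bash
python3 - <<'E'
from h import *
im,T,K=grab('wrist','w12')
m=(im[:240,200:420].max(2)<60).astype(np.uint8)
for c in cv2.findContours(m,0,2)[0]:
    if cv2.contourArea(c)>200:
        r=cv2.boundingRect(c); print(np.add(r,(200,0,0,0)))
        for v in(r[1],r[1]+r[3]): w=onz(T,K,200+r[0]+r[2]/2,v,.022)[:2]; print('along case from centre',((w-[.525,.379])@np.array([.9764,-.2161])).round(4),'across',((w-[.525,.379])@np.array([.2161,.9764])).round(4))
goto(.562,.3716,.012,1.353)
E
```

```text
[304 107  27  63]
along case from centre -0.0419 across 0.0005
along case from centre -0.0016 across 0.0006
[370  48  11  97]
along case from centre -0.0766 across 0.0365
along case from centre -0.0179 across 0.039
[253  48  69  97]
along case from centre -0.0767 across -0.0181
along case from centre -0.018 across -0.0193
 shift [ 0.1477  0.0016 -0.0004] turn [-0.002 -0.     0.   ] | cur [0.5621 0.3699 0.1597] phi 1.351->1.353 off-neutral 0.77 t 30.25 w 0.197 F [ 0.6  0.4 -0.3]
```

Emit:
jog_arm([
  [0.04,0.0015,0,0,0,0,5],
  [0.08,0.0015,0,0,0,0,5],
  [0.11,0.0015,0,0,0,0,5],
  [0.13,0.0015,0,0,0,0,5],
  [0.14,0.0015,0,0,0,0,5],
  [0.145,0.0015,0,0,0,0,5],
  [0.147,0.0015,0,0,0,0,5],
  [0.148,0.0015,0,0,0,0,5],
  [0.149,0.0015,0,0,0,0,5],
  [0.15,0.0015,0,0,0,0,5],
])

```text
time: 31.25
tool_pos: [0.5634, 0.372, 0.0117]
tcp_rot: [0.173, 1.562, -0.171]
wrist_force: [-2.8, -1.0, 9.9]
width: 0.2
```

Contact at the expected height. I release, rise and retreat so the cameras have a clear view.

Emit:
jog_arm([
  [-0.001,0,0,0,0,0,36],
  [-0.001,0,0,0,0,0,36],
  [-0.001,0,0,0,0,0,36],
  [-0.02,0,0,0,0,0,36],
  [-0.06,0,0,0,0,0,36],
  [-0.11,0,0,0,0,0,55],
  [-0.15,0,0,0,0,0,55],
  [-0.19,0,-0.02,0,0,0,55],
  [-0.19,-0.1,-0.05,0,0,0,55],
  [-0.19,-0.25,-0.08,0.3,0,0,55],
  [-0.19,-0.25,-0.08,0.3,0,0,55],
  [-0.19,-0.25,-0.08,0.3,0,0,55],
  [-0.19,-0.25,-0.08,0.3,0,0,55],
  [-0.19,-0.25,-0.08,0.3,0,0,55],
  [-0.19,-0.25,-0.08,0.3,0,0,55],
])

```text
time: 32.75
tool_pos: [0.4302, 0.1442, 0.2013]
tcp_rot: [0.411, 1.53, -0.407]
wrist_force: [-0.6, 0.0, 0.9]
width: 0.552
```

```bash
python3 - <<'E'
from h import *
t,_,_=grab('top','t13'); s,_,_=grab('scene','s13'); st=monitor.read_state(); print(st['time'],st['tool_pos'],st['wrist_force'])
cv2.imwrite('pics/c13.png',np.vstack([np.hstack([cv2.resize(t,(400,300)),cv2.resize(s,(400,300))]),np.hstack([cv2.resize(t[180:320,60:247],(400,300)),cv2.resize(s[260:470,250:530],(400,300))])]))
E
```

```text
32.85 [0.43145931 0.14589003 0.20170036] [0.00552491 0.44886652 1.16764153]
```

View pics/c13.png

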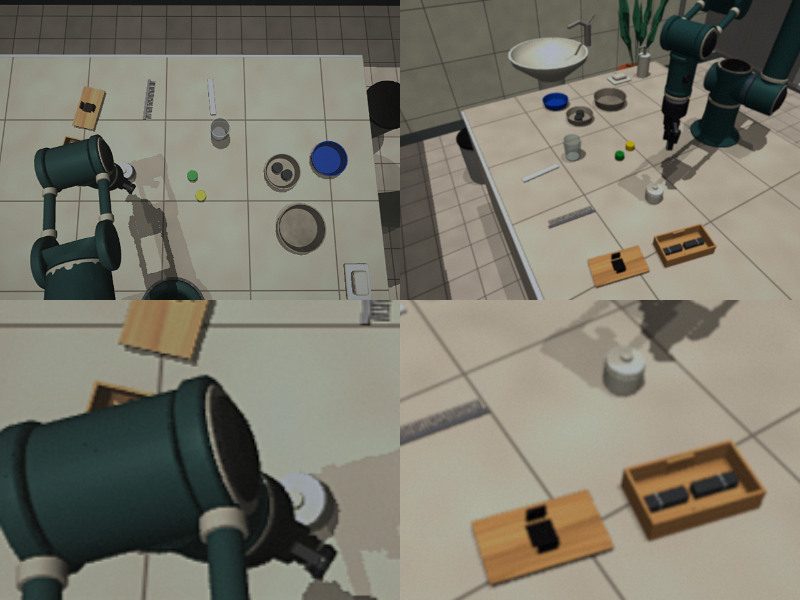

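All four small things are in place, and the cover lies flat with its tabs up. A quick numeric check on the bystanders, then I hand in.

```bash
python3 - <<'E'
from h import *
a,_,_=load('scene0'); b,_,_=load('s13')
for n,(x0,y0,x1,y1) in {'comb':(235,328,315,365),'file':(192,260,257,293),'cup':(258,212,293,260),'jar':(388,290,425,330)}.items():
    f=lambda i:np.float32(cv2.cvtColor(i[y0:y1,x0:x1],cv2.COLOR_BGR2GRAY)); print(n,np.round(cv2.phaseCorrelate(f(a),f(b)),2))
finish_job()
E
```

```text
Traceback (most recent call last):
ValueError: setting an array element with a sequence. The requested array has an inhomogeneous shape after 1 dimensions. The detected shape was (2,) + inhomogeneous part.
```

```bash
python3 - <<'E'
from h import *
a,_,_=load('scene0'); b,_,_=load('s13')
for n,(x0,y0,x1,y1) in {'comb':(235,328,315,365),'file':(192,260,257,293),'cup':(258,212,293,260),'jar':(388,290,425,330)}.items():
    f=lambda i:np.float32(cv2.cvtColor(i[y0:y1,x0:x1],cv2.COLOR_BGR2GRAY)); print(n,cv2.phaseCorrelate(f(a),f(b)))
print(finish_job())
E
```

```text
comb ((0.036517479537280906, 0.03932856122002093), 1.0070460230112075)
file ((-0.01644138590320665, 0.03327980234314509), 1.038878149824378)
cup ((-0.07758227663460815, -0.018037908872148734), 0.989708094685166)
jar ((-0.10420264095827036, 0.05460967998060795), 0.9361171805858612)
the job is handed in; nothing more can be done
None
```

The job is done and handed in at about 33 s of the 72 s allowed. I squeezed the tabs, lifted the cover off and laid it flat on the tiles with its tabs up. Both dark tins are set in the small grey bowl, and both sticks lie end to end on the case's centre line.

- **Final pictures:** the top and scene views show the cover flat, both sticks inside the case below its rim and both tins in the bowl. The gripper was about 0.2 m above the surface.
- **Bystanders:** comparing the scene picture before and after, the comb, nail file case, cup and jar each shifted by about 0.1 pixel or less.
- **Contact forces:** the highest wrist force I read was about 24 N, when setting the second tin down.
- **Checks that disagreed:** heights worked out from the top and wrist views together came out about 10 mm low for the tins and sticks, and about 4 mm low for the cover plate. I used the stated heights instead, which matched the measured sizes and the heights at which contact was felt.
- **Not checked:** I took no picture after hand-in, so the final second is unconfirmed.

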